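# Lock the die tray into the embossing press

## Task

Get the embossing press ready: push the die tray, without lifting it, straight in until it is fully home against its stops, then reach down through the yellow-edged window in the clear guard and press the red clamp lever all the way down so that it locks the tray. Do not touch the guard at any time, and leave everything else on the table where it is. Finish with the hand clear of the press, the tray home and the lever down.

Things in the scene. Friction and masses are not known exactly. Their poses are not given: they have to be found in the camera images.
- press: fixed bench embossing press: grey base (x -160 to +208 mm, 250 wide), blue head on a column at the back (x over 97 mm, 296 high). Origin on the table on the tray's centre line; x along the push direction, y to its left, z up. The tray slides on the bed at z = 42 mm between two guide rails (top at 54 mm, 124 mm apart) up to two rigid stop bolts
- guard: fixed guard on the press: clear panels in a dark metal frame, origin and axes as the press. Covers x = -86 to +161 mm, y = -120 to +120 mm; top flat at z = 124 mm (frame and screws to 130 mm), front panel at x = -80 mm. Open only at the window and, under the front panel, where the tray enters
- window (a point): centre of the rectangular yellow-edged window in the guard's flat top, at the height of the rim's top (125.5 mm over the table). Clear opening 80 mm along the press's x by 90 mm along its y; rim 6 mm wide and 7 mm thick. The lever's pad lies right under its middle
- die_tray: loose flat steel tray, 320 x 120 x 8 mm, 0.45 kg, with a brass die at its far end. Origin at the centre of its underside; x points into the press. It starts 35 to 55 mm short of home. Home is where it rests against the stops: origin at x = -10 mm of the press frame
- tray_push (a point): middle of the front face of the tray's green upright push plate (112 mm wide, 6 thick, 42 to 89 mm above the table); the point is 70 mm above the table. Push here along the press's +x: sliding takes about 2 to 6 N, then the stops are rigid. Fully home it lies at point tray_stop
- tray_stop (a point): fixed point of the press at which tray_push lies when the tray is fully home (x = -172 mm in the press frame, 70 mm above the table, 92 mm before the guard's front)
- lever_arm (a joint): clamp lever, rad: 0 = raised, grows as its pad is pressed, 0.26 = fully down on a rigid stop. Stiff pivot without spring: takes about 4 N down at the pad, stays where it is left. Its steel dog drops into a slot in the tray when that is home; with the tray short of home the dog lands on the tray, the lever stops half way and jams it
- lever_pad (a point): centre of the top of the lever's red pad (32 mm along press x by 30 along y), moving with the lever. Raised: about 112 mm above the table, 13 below the window rim's top, sloping 0.26 rad; down: level, 87.5 mm above the table (38 below the rim's top) and 6 mm nearer the robot. Pivot at press x = +75, y = -42, z = 75 mm
- spray_bottle: bystander, not to be moved: a blue-headed trigger spray bottle, 187 high mm; origin under its middle
- ink_bottle_teal: bystander, not to be moved: a teal-banded ink bottle with a black cap, 88 high mm; origin under its middle
- loose_cap: bystander, not to be moved: a loose black bottle cap 46 across and 17 high mm; origin under its middle
- ink_bottle_plum: bystander, not to be moved: a plum-banded ink bottle with a white cap, 110 high mm; origin under its middle
- spring_clamp_a: bystander, not to be moved: an orange spring clamp 98 long mm; origin under its middle
- mug: bystander, not to be moved: a cream mug 92 high mm; origin under its middle
- brayer: bystander, not to be moved: an ink roller with a red handle, 177 long mm; origin under its middle
- marker_black: bystander, not to be moved: a white marker with a black cap, 127 long mm; origin under its middle

How it is judged:
By the outcome, as a careful person would: the job done as asked, in the order asked, and still so for the second after the job is handed in, with the robot touching nothing.
It also fails if it takes over 43 s, if anything falls off the work surface, if the arm or the gripper's body presses on something with over 40 N, if the wrist force passes 120 N, or if a joint passes its speed limit or range.

## Robot

A 7-joint arm with a two-finger parallel gripper is mounted at the origin on a cart in front of the work surface, level with it; the furniture and walls round the work are solid. World frame = base frame: x ahead of the robot, y to its left, z up, the work surface at z = 0. Lengths are in m, angles in rad, forces in N, time in s.
With the tool pointing down it reaches from about 0.425 to 0.875 m from the base axis. Payload 4.7 kg.
Tool frame: the origin (TCP) lies between the finger pads; the fingertips stand 14 mm ahead of it and the grasp point (between the pads) lies 5 mm behind it; z points along the fingers, y is the line along which they close (so a half turn about z gives the same grasp; the last joint's range is limited). The gripper opens to 87 mm and grips with 3 to 60 N. Pads are 19 mm wide; open, the fingers measure 117 mm over their backs; the gripper's body (75 mm by 190 mm) begins 51 mm behind the grasp point.
Start: joints at [-1.333, 0.321, -0.07, 1.45, 0.023, 1.371, -0.057], TCP at [0.144, 0.634, 0.237] pointing down, gripper open.
Joint ranges: [-2.86, 2.86], [-0.3, 2.09], [-1.38, 1.24], [0.06, 2.45], [-1.56, 4.7], [0.09, 2.05], [-2.69, 2.69]. Speed limits (rad/s): [2.57, 2.57, 3.14, 3.14, 3.14, 3.14, 3.14].

## Interface

Orientations are given as a rotation vector (axis times angle).
In Python, from bench import ctrl gives the robot as it stands.
- The arm moves only by the tool step_arm, never from a script. Its argument "commands" is a list of rows, each an object with "travel": the shift along the tool's x, y, z in m, a list of three; "turn": the turn, a rotation vector about the tool's x, y, z in degrees, a list of three. A call has 1 to 5 rows; each row is the pose to reach, as a shift and turn from the pose commanded when the call began, along the tool's axes at that moment; what a row does not reach only later rows make up. A row lasts 1/10 s, in which the tool goes at most 50 mm and 8.59 degrees, less where a joint would pass 70% of its speed; a pose out of reach is approached as far as the arm can. A call with a gripper value outside its range is refused whole. "gripper" is the opening, from 0 (shut) to 1 (fully open), set as the call begins (left out, the last holds). The fingers move at their own pace and stop on an object; "force" is the grip in N (left out, the last holds). Time passes only in rows, so rows that repeat a pose let the fingers close. It gives the time, the measured TCP pose, the force, the opening and the grip force at its end, in the units of the state.
- ctrl.get_state(): the state, without advancing time (a new reading comes with each control period).
- ctrl.get_image(name): name is "side" or "top"; returns the picture (480x640x3 uint8, red, green, blue); there is no depth.
- ctrl.camera_model(name): a dict with "fx", "fy", "cx", "cy" (pixels), "R" (3x3) and "t" (3): a world point X has camera coordinates R X + t. Camera axes: x right, y down, z forward; pixel columns grow to the right and rows downward; lengths in m; the calibration is good to about 2 mm. A picture is of the moment at which its call begins. camera_model takes no time and is no camera call.
- ctrl.close_job(): hands the job in; it is judged then, once.
The state is a dict: "time": time; "joint_positions": joint angles; "qd": joint speeds; "joint_torque": joint torques, N m; "position": TCP position; "tool_rot": TCP orientation; "ft_force": force on the tool from outside, world axes, zero at the start; "torque": the same for the moment, N m; "grip_width": opening from 0.0 (shut) to 1.0 (fully open); "grip_force": force on a finger pad.
Only numpy, scipy, OpenCV 4.12 (cv2) and the standard library are available. Lean on these libraries where they do the work, as an engineer would, in place of code of your own. Each camera call takes 0.05 s, during which the arm holds its last target. There are 200 camera calls.

## Working session

There is one attempt and no reset: what is moved stays moved. The work goes in short steps, Python scripts to look and compute and a tool call to move; the robot and the scene stay as the last step left them, time stands still between calls to the robot, and variables do not carry over. Pictures are saved under pics/ and viewed, at most 10 in all, crops included, and the job is handed in when it is done.

Besides the shell and the picture viewer there is one more tool, called after "Request:" by a JSON object that holds its "fn" and its "kwargs". step_arm: Moves the arm, as the interface text tells. Its arguments: {"type":"object","properties":{"commands":{"type":"array"},"gripper":{"type":"number"},"force":{"type":"number"}},"required":["commands"]}

```bash
mkdir -p pics
python3 - <<'E'
from bench import ctrl
import cv2,json
for n in("top","side"):
    cv2.imwrite(f"pics/{n}0.png",ctrl.get_image(n)[:,:,::-1])
    m=ctrl.camera_model(n); print(n,{k:(v.tolist() if hasattr(v,'tolist') else v) for k,v in m.items()})
s=ctrl.get_state();print(s)
E
```

```text
top {'fx': 489.4270723617722, 'fy': 489.4270723617722, 'cx': 322.51779996315605, 'cy': 250.51663378851447, 'R': [[0.024036439298475785, -0.9995803633389786, 0.016166224449974124], [-0.9882444294360333, -0.026199835457375458, -0.1506204378915957], [0.15098078445451357, -0.012355802245208354, -0.9884594765979926]], 't': [-0.1131202458223111, 0.5953815133986367, 1.4107327834966576]}
side {'fx': 460.2923296633412, 'fy': 460.2923296633412, 'cx': 326.2061706011299, 'cy': 242.82675061623644, 'R': [[-0.9958171137525125, -0.09005161147840063, -0.015459082371195363], [-0.04059350167427795, 0.5876233604649893, -0.8081156809873534], [0.08185623726654315, -0.8041078867328542, -0.5888209090331176]], 't': [0.5746112268745228, 0.13866647449493552, 1.020588984645574]}
{'time': 0.1, 'joint_positions': array([-1.33291364,  0.32174853, -0.07011052,  1.45153908,  0.02259782,
        1.37080608, -0.05684123]), 'qd': array([ 0.00066987, -0.00327028,  0.00059549, -0.00194101, -0.00032784,
        0.00082016,  0.00014966]), 'joint_torque': array([ 6.99880525e-05, -4.92564654e+01, -4.05493928e-01, -3.13403320e+01,
       -6.41384278e-02,  3.93498782e-02,  7.66445578e-05]), 'position': array([0.14417344, 0.63332865, 0.23557828]), 'tool_rot': array([-3.50599438e-01, -3.12185722e+00,  2.68634850e-03]), 'ft_force': array([-0.91069608, -0.51691138, -0.16861766]), 'torque': array([ 0.01635121, -0.00110474, -0.02909019]), 'grip_force': 0.0, 'grip_width': 0.9990244840373536}
```

View pics/top0.png

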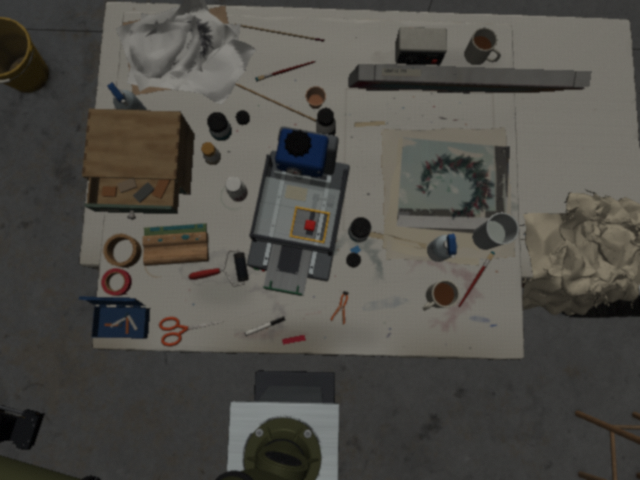

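View pics/side0.png

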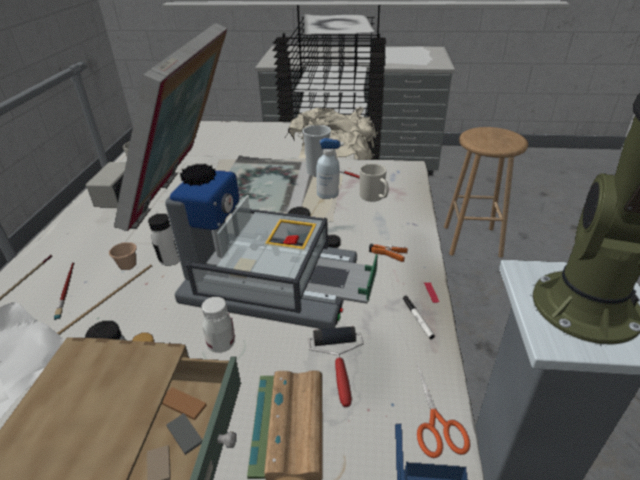

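The top picture shows the press at about (300,215) with its window at (310,224), the red pad at (310,226) and the push plate near (285,288). The side picture shows the window at (292,233) and the green plate at (370,278). I'll enlarge both.

Run:
```python
import cv2
a=cv2.imread("pics/top0.png")[120:300,230:370]; cv2.imwrite("pics/topc.png",cv2.resize(a,(466,600),interpolation=cv2.INTER_CUBIC))
a=cv2.imread("pics/side0.png")[190:330,170:390]; cv2.imwrite("pics/sidec.png",cv2.resize(a,(800,509),interpolation=cv2.INTER_CUBIC))
```

```text
(no output)
```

View pics/topc.png

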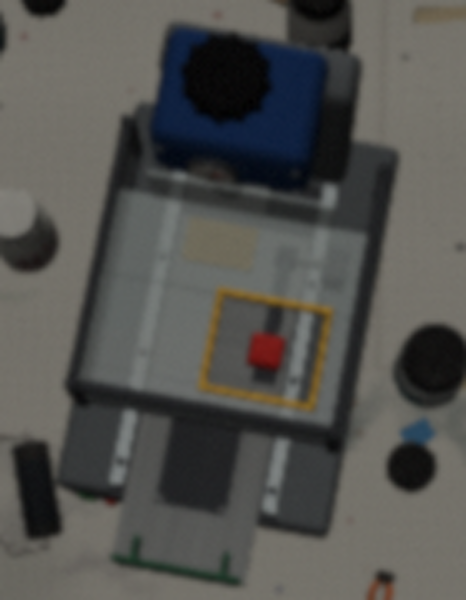

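View pics/sidec.png

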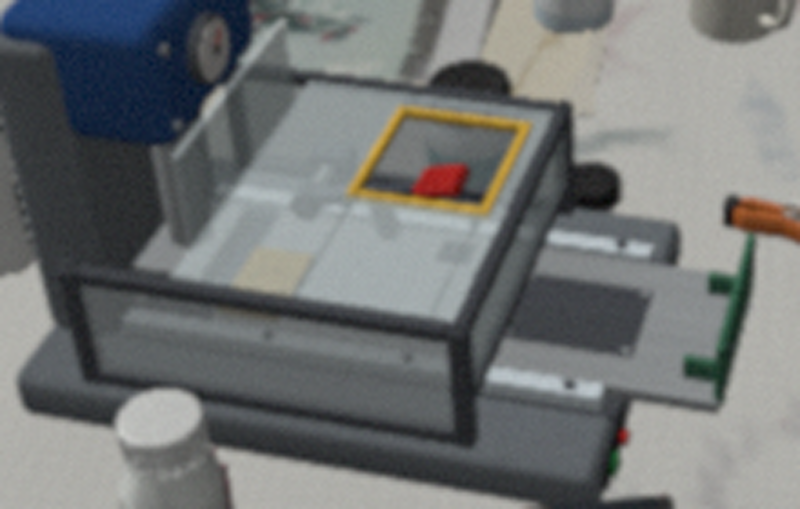

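The crops show, in the top view, the rim's outer corners at (217,289), (332,308), (314,410), (199,389), and the push plate's top edge from (113,557) to (240,583). In the side view they show the rim at (402,107), (531,123), (487,214), (349,193), and the plate's right top end at (752,237). Next I fit the press pose with the known geometry.

```bash
cat > h.py <<'E'
from bench import ctrl
import cv2,numpy as np
from scipy.optimize import least_squares
from scipy.spatial.transform import Rotation as Ro
M={n:ctrl.camera_model(n) for n in("top","side")}
def proj(n,X):
    m=M[n];c=np.array(m["R"])@X+np.array(m["t"]);return np.array([m["fx"]*c[0]/c[2]+m["cx"],m["fy"]*c[1]/c[2]+m["cy"]])
def p2w(q,X): # press->world
    c,s=np.cos(q[2]),np.sin(q[2]);return np.array([q[0]+c*X[0]-s*X[1],q[1]+s*X[0]+c*X[1],X[2]])
E
python3 - <<'E'
from h import *
T=lambda u,v:np.array([230+(u+.5)*140/466-.5,120+(v+.5)*.3-.5])
S=lambda u,v:np.array([170+(u+.5)*.275-.5,190+(v+.5)*140/509-.5])
rim=lambda q,a,b:[q[3]+a*.046,q[4]+b*.051,.1255]
obs=[]
for (a,b),t,s in [((1,1),(217,289),(349,193)),((1,-1),(332,308),(402,107)),((-1,-1),(314,410),(531,123)),((-1,1),(199,389),(487,214))]:
    f=lambda q,a=a,b=b:rim(q,a,b)
    obs+=[("top",T(*t),f,1,f"rim{a}{b}"),("side",S(*s),f,1,f"rim{a}{b}")]
obs+=[("top",T(70,386),lambda q:[-.086,.12,.13],.6,"gFL"),("top",T(338,444),lambda q:[-.086,-.12,.13],.6,"gFR"),
("side",S(571,103),lambda q:[-.086,-.12,.13],.6,"gFR"),("side",S(466,333),lambda q:[-.086,.12,.13],.6,"gFL"),
("top",T(113,557),lambda q:[-.172-q[5],.056,.089],1,"plL"),("top",T(241,583),lambda q:[-.172-q[5],-.056,.089],1,"plR"),
("side",S(753,236),lambda q:[-.172-q[5],-.056,.089],1,"plR")]
def res(q): return np.concatenate([w*(proj(n,p2w(q,np.array(f(q))))-o) for n,o,f,w,_ in obs])
q=least_squares(res,[.6,0,-.2,-.02,-.04,.045],loss="soft_l1").x
r=res(q).reshape(-1,2)
for (n,_,_,_,l),e in zip(obs,r):print(n,l,e.round(2))
print("q",q.round(4),"deg",np.degrees(q[2]).round(2))
np.save("q.npy",q)
for l,X in [("push",[-.172-q[5],0,.07]),("stop",[-.172,0,.07]),("win",[q[3],q[4],.1255])]:print(l,p2w(q,np.array(X)).round(4))
im=ctrl.get_image("top")
for n in M:
  im=ctrl.get_image(n); h=cv2.cvtColor(im,cv2.COLOR_RGB2HSV)
  red=(((h[...,0]<6)|(h[...,0]>174))&(h[...,1]>170)&(h[...,2]>90)).astype("uint8"); 
  k,_,st,c=cv2.connectedComponentsWithStats(red)
  w=proj(n,p2w(q,np.array([q[3],q[4],.11])))
  print(n,"pad pred",w.round(1),[(c[i].round(1),st[i,4]) for i in range(1,k) if np.hypot(*(c[i]-w))<15])
s=ctrl.get_state();print(Ro.from_rotvec(s["tool_rot"]).as_matrix().round(3))
E
```

```text
top rim11 [-0.24 -0.88]
side rim11 [-1.28  0.02]
top rim1-1 [ 0.41 -0.08]
side rim1-1 [-0.79 -0.89]
top rim-1-1 [-0.06  0.64]
side rim-1-1 [ 1.   -0.49]
top rim-11 [-1.06  0.35]
side rim-11 [ 0.72 -0.1 ]
top gFL [-1.37  0.29]
top gFR [ 0.74 -0.8 ]
side gFR [ 0.53 -1.12]
side gFL [-0.06 -0.36]
top plL [-0.62  0.13]
top plR [-0.46 -0.45]
side plR [ 0.18 -1.17]
q [ 0.687  -0.02   -0.1591 -0.0206 -0.0413  0.0445] deg -9.12
push [0.4733 0.0143 0.07  ]
stop [0.5172 0.0073 0.07  ]
win [ 0.6601 -0.0575  0.1255]
top pad pred [309.2 225.4] [(array([309.6, 224.5]), np.int32(68))]
side pad pred [291.7 238.1] [(array([290.9, 239.5]), np.int32(86))]
[[-0.975  0.222 -0.   ]
 [ 0.222  0.975 -0.001]
 [-0.    -0.001 -1.   ]]
```

The fit is consistent: residuals are about 1 px, the pad lies under the window centre, and the tray is 44.5 mm short of home, inside 35–55. I'm moving towards the tray now, fingers closed, going round the inner reach limit.

Request:
{"fn": "step_arm", "kwargs": {"commands": [{"travel": [-0.032,-0.027,0],"turn": [0,0,0]},{"travel": [-0.065,-0.054,0],"turn": [0,0,0]},{"travel": [-0.097,-0.081,0],"turn": [0,0,0]},{"travel": [-0.13,-0.108,0],"turn": [0,0,0]},{"travel": [-0.162,-0.135,0],"turn": [0,0,0]}], "gripper": 0, "force": 20}}

```text
time: 0.75
position: [0.2732, 0.4647, 0.2366]
tool_rot: [0.351, 3.122, 0.0]
ft_force: [0.3, -0.3, 0.4]
grip_width: 0.635
grip_force: 0.0
```

Request:
{"fn": "step_arm", "kwargs": {"commands": [{"travel": [-0.032,-0.027,0],"turn": [0,0,0]},{"travel": [-0.065,-0.054,0],"turn": [0,0,0]},{"travel": [-0.097,-0.081,0],"turn": [0,0,0]},{"travel": [-0.13,-0.108,0],"turn": [0,0,0]},{"travel": [-0.162,-0.135,0],"turn": [0,0,-3.7]}]}}

```text
time: 1.25
position: [0.4012, 0.297, 0.2368]
tool_rot: [0.248, 3.131, 0.001]
ft_force: [0.3, 0.9, -0.3]
grip_width: 0.171
grip_force: 0.0
```

Request:
{"fn": "step_arm", "kwargs": {"commands": [{"travel": [-0.014,-0.046,0],"turn": [0,0,0]},{"travel": [-0.028,-0.092,0.01],"turn": [0,0,0]},{"travel": [-0.042,-0.138,0.02],"turn": [0,0,0]},{"travel": [-0.056,-0.184,0.03],"turn": [0,0,0]},{"travel": [-0.068,-0.23,0.04],"turn": [0,0,0]}]}}

```text
time: 1.75
position: [0.431, 0.0588, 0.1964]
tool_rot: [0.25, 3.131, 0.001]
ft_force: [2.0, -0.5, 0.2]
grip_width: 0.005
grip_force: 0.0
```

```bash
cat >> h.py <<'E'
q=np.load("q.npy")
def rel(X,off=(0,0,0)): # press point -> shift in tool axes
    s=ctrl.get_state();R=Ro.from_rotvec(s["tool_rot"]).as_matrix();d=p2w(q,np.array(X))-s["position"]
    print("pos",s["position"].round(4),"t",s["time"],"shift tool",(R.T@d).round(4),"tilt",np.round(R[:,2],4),"xax deg",np.degrees(np.arctan2(-R[1,0],-R[0,0])).round(2),"F",s["ft_force"].round(1))
E
python3 -c "
from h import *
rel([-.252,0,.074])"
```

```text
pos [0.431  0.0588 0.1964] t 1.75 shift tool [-0.0131 -0.0373  0.1224] tilt [ 1.e-03  7.e-04 -1.e+00] xax deg -9.12 F [ 2.  -0.5  0.2]
```

Request:
{"fn": "step_arm", "kwargs": {"commands": [{"travel": [-0.007,-0.019,0.03],"turn": [0,0,0]},{"travel": [-0.013,-0.037,0.06],"turn": [0,0,0]},{"travel": [-0.013,-0.037,0.09],"turn": [0,0,0]},{"travel": [-0.013,-0.037,0.122],"turn": [0,0,0]},{"travel": [-0.013,-0.037,0.122],"turn": [0,0,0]}]}}

```text
time: 2.25
position: [0.4345, 0.0213, 0.0713]
tool_rot: [-0.25, -3.124, 0.005]
ft_force: [-0.6, -1.0, 0.2]
grip_width: 0.005
grip_force: 0.0
```

Run:
```python
from h import *
rel([-.252,0,.074])
a,b=ctrl.get_image("top"),ctrl.get_image("side")
a=cv2.resize(a[200:340,220:360],(400,400),interpolation=2);b=cv2.resize(b[180:320,280:420],(400,400),interpolation=2)
cv2.imwrite("pics/pre.png",np.hstack([a,b])[:,:,::-1])
```

```text
pos [0.4345 0.0213 0.0713] t 2.25 shift tool [-0.0039 -0.0008 -0.0027] tilt [-0.0074 -0.0024 -1.    ] xax deg -9.16 F [-0.6 -1.   0.2]
```

View pics/pre.png

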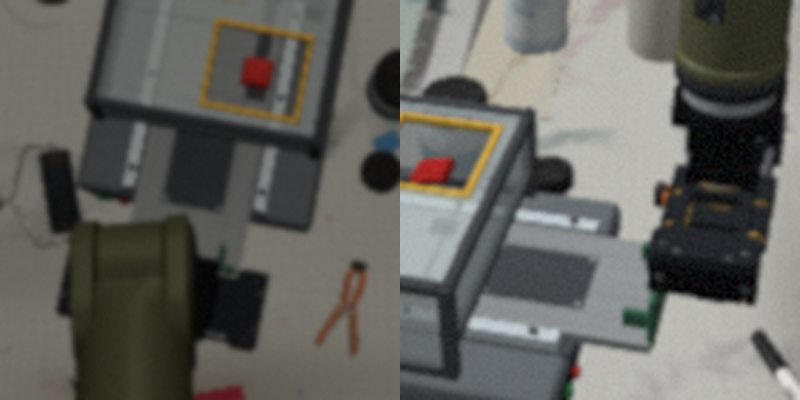

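The picture shows the hand in front of the green plate, with the gripper body above and behind it and the plate at about (650,310) in the side half. Pushing forward now.

Request:
{"fn": "step_arm", "kwargs": {"commands": [{"travel": [-0.008,-0.001,-0.001],"turn": [0,0,0]},{"travel": [-0.015,-0.001,-0.002],"turn": [0,0,0]},{"travel": [-0.021,-0.001,-0.002],"turn": [0,0,0]},{"travel": [-0.026,-0.001,-0.002],"turn": [0,0,0]},{"travel": [-0.031,-0.001,-0.002],"turn": [0,0,0]}]}}

```text
time: 2.85
position: [0.4679, 0.0165, 0.0766]
tool_rot: [-0.249, -3.13, -0.0]
ft_force: [-4.5, 0.7, 2.8]
grip_width: 0.006
grip_force: 2.1
```

```bash
python3 -c "
from h import *
rel([-.1815,0,.074])"
```

```text
pos [0.4679 0.0165 0.0766] t 2.85 shift tool [-0.0406 -0.0013  0.0025] tilt [-2.1e-03  4.0e-04 -1.0e+00] xax deg -9.11 F [-4.5  0.7  2.8]
```

Request:
{"fn": "step_arm", "kwargs": {"commands": [{"travel": [-0.006,0,0.001],"turn": [0,0,0]},{"travel": [-0.012,-0.001,0.001],"turn": [0,0,0]},{"travel": [-0.018,-0.001,0.002],"turn": [0,0,0]},{"travel": [-0.024,-0.001,0.002],"turn": [0,0,0]},{"travel": [-0.03,-0.001,0.002],"turn": [0,0,0]}]}}

```text
time: 3.35
position: [0.4985, 0.0103, 0.0743]
tool_rot: [0.25, 3.131, -0.0]
ft_force: [-2.2, 0.7, -0.3]
grip_width: 0.007
grip_force: 1.1
```

```bash
python3 -c "
from h import *
rel([-.1815,0,.074])"
```

```text
pos [0.4985 0.0103 0.0743] t 3.35 shift tool [-0.0094 -0.      0.0003] tilt [ 4.e-04 -3.e-04 -1.e+00] xax deg -9.12 F [-2.2  0.7 -0.3]
```

Now fine steps, watching the force.

Request:
{"fn": "step_arm", "kwargs": {"commands": [{"travel": [-0.002,0,0],"turn": [0,0,0]},{"travel": [-0.004,0,0],"turn": [0,0,0]},{"travel": [-0.006,0,0],"turn": [0,0,0]}]}}

```text
time: 3.65
position: [0.5038, 0.0095, 0.0745]
tool_rot: [-0.25, -3.132, -0.0]
ft_force: [-2.2, 0.8, 0.2]
grip_width: -0.001
grip_force: 1.2
```

Request:
{"fn": "step_arm", "kwargs": {"commands": [{"travel": [-0.001,0,0],"turn": [0,0,0]},{"travel": [-0.002,0,0],"turn": [0,0,0]}]}}

```text
time: 3.85
position: [0.5057, 0.0092, 0.0745]
tool_rot: [-0.25, -3.132, -0.0]
ft_force: [-2.8, -0.1, -0.8]
grip_width: 0.004
grip_force: 1.1
```

Request:
{"fn": "step_arm", "kwargs": {"commands": [{"travel": [-0.001,0,0],"turn": [0,0,0]},{"travel": [-0.002,0,0],"turn": [0,0,0]}]}}

```text
time: 4.05
position: [0.5064, 0.0092, 0.0745]
tool_rot: [-0.249, -3.128, -0.001]
ft_force: [-7.7, 0.5, 6.7]
grip_width: 0.006
grip_force: 4.3
```

Request:
{"fn": "step_arm", "kwargs": {"commands": [{"travel": [-0.001,0,0],"turn": [0,0,0]},{"travel": [-0.002,0,0],"turn": [0,0,0]}]}}

```text
time: 4.25
position: [0.5065, 0.0092, 0.0744]
tool_rot: [-0.249, -3.124, -0.001]
ft_force: [-14.2, 2.2, 9.8]
grip_width: 0.002
grip_force: 6.9
```

Request:
{"fn": "step_arm", "kwargs": {"commands": [{"travel": [-0.001,0,0],"turn": [0,0,0]},{"travel": [-0.002,0,0],"turn": [0,0,0]},{"travel": [-0.002,0,0],"turn": [0,0,0]}]}}

```text
time: 4.55
position: [0.5065, 0.0092, 0.074]
tool_rot: [-0.248, -3.12, -0.002]
ft_force: [-16.8, 2.0, 12.5]
grip_width: 0.009
grip_force: 8.7
```

Request:
{"fn": "step_arm", "kwargs": {"commands": [{"travel": [0.006,0,0],"turn": [0,0,0]},{"travel": [0.015,0,0],"turn": [0,0,0]},{"travel": [0.04,0,0],"turn": [0,0,0]},{"travel": [0.05,0,-0.03],"turn": [0,0,0]},{"travel": [0.055,0,-0.07],"turn": [0,0,0]}]}}

```text
time: 5.05
position: [0.4552, 0.0169, 0.1438]
tool_rot: [-0.249, -3.129, 0.002]
ft_force: [1.6, 0.6, 0.7]
grip_width: 0.007
grip_force: 0.0
```

Run:
```python
from h import *
rel([q[3],q[4],.2])
b=ctrl.get_image("side"); a=ctrl.get_image("top")
for X in([-.172,-.056,.089],[-.172,.056,.089],[-.172,.056,.042]):print(proj("side",p2w(q,np.array(X))).round(1),proj("top",p2w(q,np.array(X))).round(1))
a=cv2.resize(a[180:320,220:360],(400,400),interpolation=2);b=cv2.resize(b[200:300,280:380],(400,400),interpolation=2)
cv2.imwrite("pics/home.png",np.hstack([a,b])[:,:,::-1])
```

```text
pos [0.4552 0.0169 0.1438] t 5.05 shift tool [-0.214  -0.041  -0.0566] tilt [-0.0027 -0.001  -1.    ] xax deg -9.11 F [1.6 0.6 0.7]
[357.5 250.7] [304.5 278.8]
[347.1 282.2] [266.1 271.6]
[346.9 298.8] [267.6 273.3]
```

View pics/home.png

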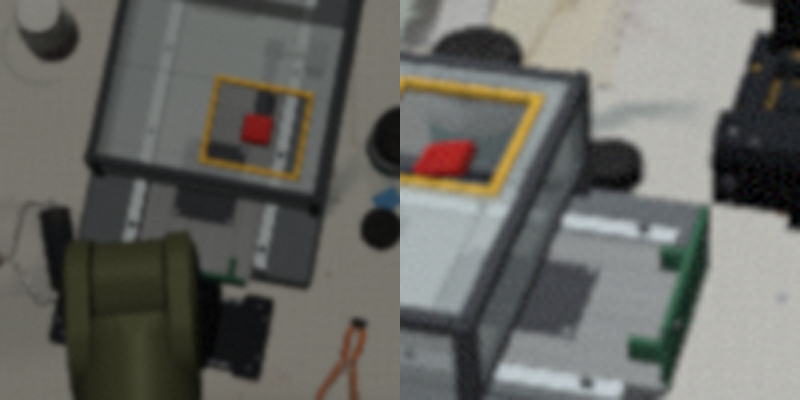

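The picture shows the plate's right end at side (356.5,251.3) and top (305,279). That is within 1 px of the prediction for home, the force rose against the stops, and the pad is still raised. Next I rise and move over the window.

Request:
{"fn": "step_arm", "kwargs": {"commands": [{"travel": [0,0,-0.045],"turn": [0,0,0]},{"travel": [-0.03,-0.006,-0.06],"turn": [0,0,0]},{"travel": [-0.075,-0.014,-0.062],"turn": [0,0,0]},{"travel": [-0.12,-0.023,-0.062],"turn": [0,0,0]},{"travel": [-0.165,-0.032,-0.062],"turn": [0,0,0]}]}}

```text
time: 5.65
position: [0.6177, -0.041, 0.2071]
tool_rot: [0.247, 3.129, 0.0]
ft_force: [0.5, 0.6, 0.3]
grip_width: 0.005
grip_force: 0.0
```

```bash
python3 -c "
from h import *
rel([q[3],q[4],.2])"
```

```text
pos [ 0.6177 -0.041   0.2071] t 5.65 shift tool [-0.0444 -0.0096  0.0072] tilt [ 0.0033  0.     -1.    ] xax deg -9.04 F [0.5 0.6 0.3]
```

Request:
{"fn": "step_arm", "kwargs": {"commands": [{"travel": [-0.022,-0.005,0.0],"turn": [0,0,0]},{"travel": [-0.044,-0.01,0.007],"turn": [0,0,0]},{"travel": [-0.044,-0.01,0.02],"turn": [0,0,0]},{"travel": [-0.044,-0.01,0.035],"turn": [0,0,0]},{"travel": [-0.044,-0.01,0.035],"turn": [0,0,0]}]}}

```text
time: 6.15
position: [0.6547, -0.0567, 0.1684]
tool_rot: [-0.249, -3.127, -0.0]
ft_force: [0.4, 1.8, -0.2]
grip_width: 0.001
grip_force: 0.0
```

Run:
```python
from h import *
rel([q[3],q[4],.13])
a,b=ctrl.get_image("top"),ctrl.get_image("side")
print(proj("side",p2w(q,np.array([q[3],q[4],.1255]))).round(1), proj("side",ctrl.get_state()["position"]-[0,0,.014]).round(1))
a=cv2.resize(a[140:280,240:380],(400,400),interpolation=2);b=cv2.resize(b[190:290,240:340],(400,400),interpolation=2)
cv2.imwrite("pics/win.png",np.hstack([a,b])[:,:,::-1])
```

```text
pos [ 0.6547 -0.0567  0.1684] t 6.15 shift tool [-0.0057  0.0001  0.0383] tilt [-5.1e-03  7.0e-04 -1.0e+00] xax deg -9.1 F [ 0.4  1.8 -0.2]
[291.3 232.6] [292.1 221.2]
```

View pics/win.png

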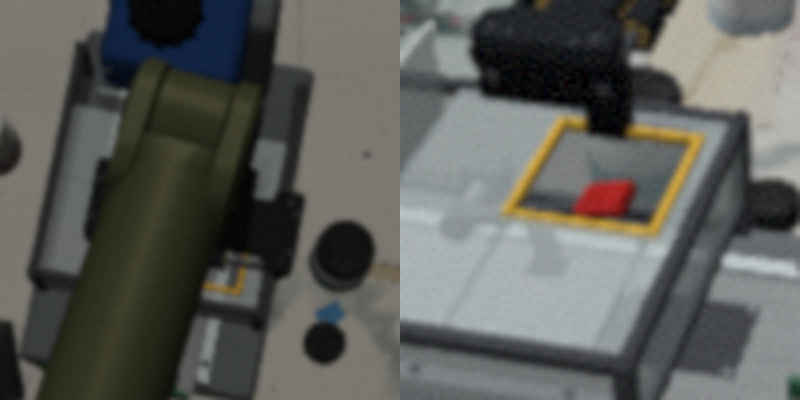

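The picture shows the fingertip at side (292,223), where predicted, above the middle of the window and the red pad. Lowering.

Request:
{"fn": "step_arm", "kwargs": {"commands": [{"travel": [-0.004,0,0.012],"turn": [0,0,0]},{"travel": [-0.004,0,0.024],"turn": [0,0,0]},{"travel": [-0.004,0,0.032],"turn": [0,0,0]},{"travel": [-0.004,0,0.038],"turn": [0,0,0]},{"travel": [-0.004,0,0.042],"turn": [0,0,0]}]}}

```text
time: 6.75
position: [0.6607, -0.0582, 0.1286]
tool_rot: [-0.25, -3.131, 0.0]
ft_force: [-0.5, 0.1, 0.5]
grip_width: 0.003
grip_force: 0.0
```

Request:
{"fn": "step_arm", "kwargs": {"commands": [{"travel": [0,0,0.004],"turn": [0,0,0]},{"travel": [0,0,0.008],"turn": [0,0,0]},{"travel": [0,0,0.012],"turn": [0,0,0]}]}}

```text
time: 7.05
position: [0.6612, -0.0583, 0.118]
tool_rot: [0.25, 3.131, 0.0]
ft_force: [-2.6, -0.4, 3.8]
grip_width: 0.005
grip_force: 1.7
```

```bash
python3 -c "
from h import *
rel([q[3],q[4],.1015])"
```

```text
pos [ 0.6612 -0.0583  0.118 ] t 7.05 shift tool [0.0012 0.0007 0.0165] tilt [ 6.e-04  2.e-04 -1.e+00] xax deg -9.12 F [-2.6 -0.4  3.8]
```

Request:
{"fn": "step_arm", "kwargs": {"commands": [{"travel": [0.001,0,0.004],"turn": [0,0,0]},{"travel": [0.002,0,0.008],"turn": [0,0,0]},{"travel": [0.002,0,0.012],"turn": [0,0,0]}]}}

```text
time: 7.35
position: [0.6587, -0.0579, 0.1053]
tool_rot: [-0.25, -3.131, -0.0]
ft_force: [-2.7, 0.3, 2.3]
grip_width: 0.005
grip_force: 1.7
```

Request:
{"fn": "step_arm", "kwargs": {"commands": [{"travel": [0,0,0.002],"turn": [0,0,0]},{"travel": [0,0,0.004],"turn": [0,0,0]}]}}

```text
time: 7.55
position: [0.6585, -0.0579, 0.1018]
tool_rot: [-0.25, -3.13, -0.0]
ft_force: [-6.6, 1.3, 15.1]
grip_width: 0.006
grip_force: 7.6
```

Request:
{"fn": "step_arm", "kwargs": {"commands": [{"travel": [0,0,0.001],"turn": [0,0,0]},{"travel": [0,0,0.001],"turn": [0,0,0]}]}}

```text
time: 7.75
position: [0.6585, -0.0579, 0.1018]
tool_rot: [-0.25, -3.13, -0.001]
ft_force: [-6.5, 1.5, 10.2]
grip_width: 0.001
grip_force: 5.4
```

Request:
{"fn": "step_arm", "kwargs": {"commands": [{"travel": [0,0,-0.01],"turn": [0,0,0]},{"travel": [0,0,-0.025],"turn": [0,0,0]},{"travel": [0,0,-0.05],"turn": [0,0,0]},{"travel": [0,0,-0.09],"turn": [0,0,0]},{"travel": [0.01,0,-0.12],"turn": [0,0,0]}]}}

```text
time: 8.25
position: [0.6506, -0.0566, 0.2234]
tool_rot: [0.25, 3.128, -0.001]
ft_force: [0.4, 0.3, 0.5]
grip_width: 0.002
grip_force: 0.0
```

Request:
{"fn": "step_arm", "kwargs": {"commands": [{"travel": [0.035,0,-0.01],"turn": [0,0,0]},{"travel": [0.07,0,-0.01],"turn": [0,0,0]},{"travel": [0.105,0,-0.01],"turn": [0,0,0]},{"travel": [0.14,0,-0.01],"turn": [0,0,0]},{"travel": [0.175,0.02,-0.01],"turn": [0,0,0]}]}}

```text
time: 8.75
position: [0.4787, -0.0114, 0.2314]
tool_rot: [0.258, 3.129, 0.0]
ft_force: [0.4, 0.9, -0.0]
grip_width: 0.005
grip_force: 0.0
```

Run:
```python
from h import *
rel([q[3],q[4],.2])
a,b=ctrl.get_image("top"),ctrl.get_image("side")
cv2.imwrite("pics/end.png",np.hstack([cv2.resize(a[140:300,240:380],(400,457),interpolation=2),cv2.resize(b[195:309,270:370],(400,457),interpolation=2)])[:,:,::-1])
```

```text
pos [ 0.4787 -0.0114  0.2314] t 8.75 shift tool [-0.1864 -0.0158  0.0318] tilt [ 2.3e-03 -1.0e-04 -1.0e+00] xax deg -9.42 F [ 0.4  0.9 -0. ]
```

View pics/end.png

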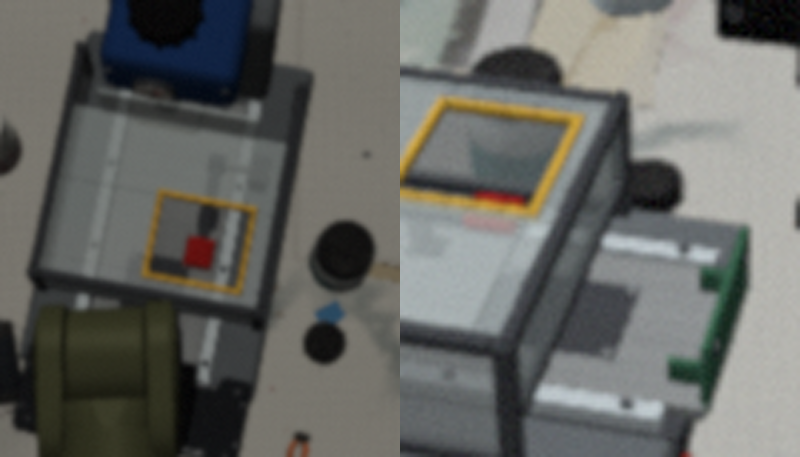

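The final picture shows the pad low inside the window at side (500,205), level with its down height (tip stopped at 87.8 mm), and the tray plate still at home. I'll move the hand well clear to the left and up, then hand in.

Request:
{"fn": "step_arm", "kwargs": {"commands": [{"travel": [0,0.04,-0.01],"turn": [0,0,0]},{"travel": [0.01,0.085,-0.02],"turn": [0,0,0]},{"travel": [0.015,0.13,-0.03],"turn": [0,0,0]},{"travel": [0.02,0.175,-0.03],"turn": [0,0,0]},{"travel": [0.025,0.22,-0.03],"turn": [0,0,0]}]}}

```text
time: 9.35
position: [0.491, 0.2143, 0.262]
tool_rot: [0.25, 3.129, 0.003]
ft_force: [0.4, -1.2, -0.2]
grip_width: 0.006
grip_force: 0.0
```

Request:
{"fn": "step_arm", "kwargs": {"commands": [{"travel": [0,0.04,0],"turn": [0,0,0]},{"travel": [0,0.08,0],"turn": [0,0,0]},{"travel": [0,0.08,0],"turn": [0,0,0]},{"travel": [0,0.08,0],"turn": [0,0,0]}]}}

```text
time: 9.75
position: [0.503, 0.292, 0.2605]
tool_rot: [0.247, 3.131, -0.002]
ft_force: [-0.2, -1.0, -0.4]
grip_width: 0.006
grip_force: 0.0
```

Run:
```python
from h import *
b=ctrl.get_image("side");a=ctrl.get_image("top")
def red(n,im,z):
  h=cv2.cvtColor(im,cv2.COLOR_RGB2HSV);m=(((h[...,0]<6)|(h[...,0]>174))&(h[...,1]>150)&(h[...,2]>80)).astype("uint8")
  k,_,st,c=cv2.connectedComponentsWithStats(m);w=proj(n,p2w(q,np.array([q[3]-.003,q[4],z])))
  print(n,w.round(1),[(c[i].round(1),st[i,4]) for i in range(1,k) if np.hypot(*(c[i]-w))<12])
red("top",a,.0875);red("side",b,.0875)
print(ctrl.get_state()["qd"].round(3),ctrl.get_state()["position"].round(3))
print(ctrl.close_job())
```

```text
top [309.1 227.9] [(array([309.4, 227.6]), np.int32(80))]
side [293.5 246.2] [(array([294.4, 243.5]), np.int32(15))]
[ 0.008 -0.017  0.002  0.01  -0.005 -0.001 -0.002] [0.503 0.29  0.261]
the job is handed in; nothing more can be done
None
```

The job is handed in at about 10 s: the tray is home against its stops, the clamp lever is down, and the hand is clear of the press. I measured no sign of contact with the guard or the other objects, but I did not check each bystander in a final picture.

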